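# Start the spring-loaded clamp screw with the square driver

### The arm

A 7-joint arm with a two-finger parallel gripper is mounted at the origin on a cart in front of the work surface, level with it; the furniture and walls round the work are solid. World frame = base frame: x ahead of the robot, y to its left, z up, the work surface at z = 0. Lengths are in m, angles in rad, forces in N, time in s.
With the tool pointing down it reaches from about 0.4 to 0.9 m from the base axis. Payload 5.6 kg.
Tool frame: the origin (TCP) lies midway between the tips of the shut fingers; the grasp point (between the pads) lies 19 mm behind it; z points along the fingers, y is the line along which they close (so a half turn about z gives the same grasp; the last joint's range is limited). The gripper opens to 92 mm and grips with 3 to 60 N. Pads are 20 mm wide; open, the fingers measure 128 mm over their backs; the gripper's body (75 mm by 189 mm) begins 69 mm behind the grasp point.
Start: joints at [1.149, 0.468, -0.012, 1.603, 0.006, 1.071, -0.056], TCP at [0.24, -0.604, 0.215] pointing down, gripper open.
Joint ranges: [-2.53, 2.53], [-0.31, 2.02], [-1.57, 1.55], [0.28, 2.44], [-1.29, 4.43], [0.15, 1.84], [-2.92, 2.92]. Speed limits (rad/s): [2.57, 2.57, 3.14, 3.14, 3.14, 3.14, 3.14].

### API

Orientations are given as a 3x3 rotation matrix whose columns are the frame's x, y, z axes.
In Python, from station import env, effector, solver, viewer, workorder, search_frame, tip_of gives the robot as it stands. Calls block until the motion is done:
- env.reach(position, orientation): joint-space move of the TCP to a pose.
- env.movel(position, frame=None, rate=0.15): straight line of the TCP; frame=None keeps the orientation; rate is the mean speed in m/s.
- env.goto_joints(angles): joint-space move.
- effector.release() and effector.grasp(squeeze=None): open the fingers fully, or close them until they stop; squeeze is the grip in N (None keeps the last).
- env.pause(seconds).
- solver.inverse_kinematics(position, orientation): joint angles nearest the present ones, or None.
- env.sense(): the state.
- viewer.read_camera(name): name is "side" or "top" or "wrist"; returns (picture, depth): 400x640x3 uint8, red, green, blue; 400x640 float32, m along the optical axis (not along the pixel's ray), 0 where there is no reading.
- viewer.camera_info(name): a dict with "intrinsics" (3x3 intrinsics, pixels), "dist_coeffs" ([k1, k2, p1, p2, k3] as OpenCV has them; the pictures are not rectified), "eye" and "rotation" of the camera in the world; the wrist camera has in their place "T_tool_cam" (4x4, takes a point from camera to tool coordinates, whose origin is the TCP and whose axes are the flange's). Camera axes: x right, y up, looking along -z (the intrinsics and any distortion apply to the point x, -y, -z); pixel columns grow to the right and rows downward; lengths in m; the calibration is good to about 2 mm. A picture is of the moment at which its call begins: read the wrist's pose just before it. camera_info takes no time and is no camera call.
A pose or a line that the arm cannot do raises env.PlanningError and nothing moves.
- workorder.finish_job(): hands the job in; it is judged then, once.
Trained networks look in the newest picture that a camera, given by its name, has taken for a name from the list of things; names that differ only in an ending like _2 or _b are one class to them, and where a whole thing is asked for, a point or a joint stands for the part that bears it (a point fixed in the world has none). Each returns a list of dicts, best first, with "score" (0 to 1); they miss things now and then, are a little off and sometimes report something else, mostly with a low value. They report only what shows in the picture. A call takes as long as a camera call. They do not tell look-alikes from the thing itself.
- search_frame(camera, name): "at" ([x, y, z] in m, in world coordinates, good to about 4 mm: the middle of the surface that is visible of it).
- tip_of(camera, name): "at" ([x, y, z] in m, in world coordinates, good to about 4 mm: a listed point, or the origin of a listed thing).
The state is a dict: "t": time; "joint_positions": joint angles; "joint_velocities": joint speeds; "tau": joint torques, N m; "ee_pos": TCP position; "tcp_rot": TCP orientation; "wrist_force": force on the tool from outside, world axes, zero at the start; "moment": the same for the moment, N m; "gripper_width": finger opening in m; "grasp_force": force on a finger pad.
Only numpy, scipy, OpenCV 4.12 (cv2) and the standard library are available. Lean on these libraries where they do the work, as an engineer would, in place of code of your own. Each camera call takes 0.05 s, during which the arm holds its last target. There are 200 camera calls.

### The job

Take the square-bit driver (upright, red square handle) out of its grey stand and set it square on the brass clamp screw of the blue block, in line with the screw's leaning axis. Pressing only lightly, turn the driver slowly to feel for the square recess until the bit drops fully in, then start the screw by turning it about a quarter turn clockwise, keeping the driver on the screw's axis. Leave the driver standing in the screw, let go, and leave the other things on the table alone.

Things in the scene. Friction and masses are not known exactly. Their poses are not given: they have to be found in the camera images.
- driver: loose hand driver, 120 g, 118 mm long, bit down in the stand. Origin: centre of the bit's lower end; z along its axis to the handle. Square bit 12 x 12 mm (z 0 to 16), round shank 17 mm (to 48), dark collar 31 mm (to 54), red square handle 24 x 24 mm (to 115). Sides of bit and handle are parallel to x and y.
- driver_tip (a point): the centre of the bit's lower end (the origin of the driver)
- driver_grip (a point): on the driver's axis 85 mm above the bit's end, mid-height of the square red handle: grip it here across two of its flats, which are parallel to this point's x and y
- stand: fixed grey block 70 x 70 x 50 mm high with a vertical 20 mm bore for the driver, on a black mat. Origin: centre of its underside, z up. The driver's collar rests on its top, the shank has 1.5 mm play all round; lift the driver straight up by 55 mm or more to clear it.
- block: fixed blue clamp block on a dark base plate 130 x 100 mm, carrying the clamp screw. Origin: centre of its underside, z up. Its upper face and the screw lean 0.21 rad (12 degrees) from vertical towards the block's -x side, which faces roughly to the robot. Its highest part is the screw head, about 95 mm above the table.
- screw_mouth (a point): centre of the upper face of the brass screw head (round, 40 mm across, 20 mm high); z points out along the screw's leaning axis. It does not turn with the screw. The head floats along the axis on a spring of 2 N/mm with 8 mm travel, and this point moves with it. The screw resists turning with 0.09 N m, so a light press of 4 to 10 N does not drag it round.
- screw_recess (a point): centre of the floor of the recess, 14 mm below the mouth, same axes. The recess is square, 13.5 x 13.5 mm, with a 3 mm chamfer at the mouth. It is turned 0.3 to 1.27 rad anticlockwise from this point's x and y, differently each time and not measured: feel for it, or look. The bit enters when within about 0.1 rad of it.
- screw_float (a joint): how far the screw head is pressed down on its spring, m; 0 free, 0.008 bottomed (16 N); do not bottom it, pressing lightly means 4 to 10 N (0.002 to 0.005)
- screw_turn (a joint): how far the screw has been turned clockwise (seen from above), rad; 0 at the start, stops at -0.15 and 2.6; it stays where it is left. The screw goes in 1.5 mm per rad.
- eraser: bystander, leave alone: eraser with a blue sleeve, 20 x 42 x 12 mm, loose
- bobbin: bystander, leave alone: small copper-wound bobbin standing up, 31 across, 24 mm, loose
- fuse_box: bystander, leave alone: grey box with a lid, 57 x 74 x 25 mm, loose
- screwdriver: bystander, leave alone: ordinary slotted screwdriver with red grip (not for this job), lying down, 160 mm, loose
- folding_rule: bystander, leave alone: folded yellow rule, lying down, 30 x 240 x 17 mm, loose
Things that resemble listed ones, but are neither listed nor needed, are in the scene too. Leave any green look-alike of the driver alone.

How it is judged:
On the way:
1. the bit has dropped at least 8 mm into the recess, square within 0.13 rad, before the screw has been turned (z of driver_tip in the frame of screw_mouth below -0.008 m and distance between driver_tip and screw_mouth below 0.02 m and angle between the z axis of driver and the z axis of screw_mouth, either way round below 0.13 rad and value of joint screw_turn below 0.25 rad), for 0.2 s.
At the end, for the whole second after the job is handed in: the screw has been turned clockwise by 1.0 to 2.1 rad, and the released driver stands at rest with its bit at least 8 mm deep in the recess, within 0.35 rad of the screw's axis (z of driver_tip in the frame of screw_mouth below -0.008 m and distance between driver_tip and screw_mouth below 0.02 m and angle between the z axis of driver and the z axis of screw_mouth, either way round below 0.35 rad and value of joint screw_turn between 1 and 2.1 rad and linear speed of driver below 0.02 m/s and contact force between the fingers and driver below 0.2 N); the robot touches nothing.
It fails at once if the screw is pressed so hard that its spring bottoms (about 15 N along the axis) (value of joint screw_float above 0.0075 m).
It fails at once if the driver is forced: all its contact forces on the screw and block, pressing and sideways, add up to more than 50 N (contact force between driver and block above 50 N).
It fails at once if the screw is being turned while the driver is more than 0.13 rad off its axis (contact force between driver and block above 1 N and velocity of joint screw_turn above 0.15 rad/s and angle between the z axis of driver and the z axis of screw_mouth, either way round above 0.13 rad).
It fails at once if a bystander is moved by more than 30 mm (distance of any of eraser, bobbin, fuse_box, screwdriver, folding_rule from where it was at the start of the episode above 0.03 m).
It also fails if it takes over 59 s, if anything falls off the work surface, if the arm or the gripper's body presses on something with over 40 N, if the wrist force passes 120 N, or if a joint passes its speed limit or range.

## Working session

There is one attempt and no reset: what is moved stays moved. The work goes in short steps, each a Python script; the robot and the scene stay as the last script left them, time stands still between calls to the robot, and variables do not carry over. Pictures are saved under pics/ and viewed, at most 10 in all, crops included, and the job is handed in when it is done.

```bash
mkdir -p pics; ls
python3 - <<'E'
from station import env, effector, solver, viewer, workorder, search_frame, tip_of
import cv2,numpy as np
s=env.sense();print(s['t'],s['ee_pos'],s['wrist_force'],s['gripper_width'])
ims=[]
for c in("top","side"):
    im,d=viewer.read_camera(c);cv2.imwrite(f"pics/{c}0.png",im[:,:,::-1])
    i=viewer.camera_info(c);print(c,np.round(i["eye"],3),np.round(i["intrinsics"],1).tolist(),np.round(i["rotation"],3).tolist(),i["dist_coeffs"])
    for n in("driver","driver_grip","stand","block","screw_mouth"):
        for f in(search_frame,tip_of):
            try: print(c,n,f.__name__,[(np.round(r["at"],3).tolist(),round(r["score"],2)) for r in f(c,n)][:3])
            except Exception as e: print(c,n,f.__name__,e)
print(viewer.camera_info("wrist"))
print(env.sense()['t'])
E
```

```text
pics
0.0 [ 0.24007907 -0.60341756  0.21365331] [ 0.28828644 -0.34718255 -0.29027184] 0.09179607847527307
top [0.472 0.051 0.913] [[379.6, 0.0, 314.4], [0.0, 379.6, 206.5], [0.0, 0.0, 1.0]] [[-0.016, 0.989, -0.15], [-0.999, -0.021, -0.031], [-0.034, 0.149, 0.988]] [-0.03753766  0.          0.          0.          0.        ]
top driver call [([0.434, -0.156, 0.115], 0.72), ([0.552, -0.185, 0.117], 0.59), ([0.529, 0.389, 0.015], 0.32)]
top driver call [([0.431, -0.164, 0.001], 0.81), ([0.555, -0.19, 0.006], 0.59)]
top driver_grip call [([0.429, -0.155, 0.115], 0.61), ([0.549, -0.18, 0.115], 0.56), ([0.767, -0.093, 0.018], 0.33)]
top driver_grip call [([0.552, -0.188, 0.091], 0.72), ([0.43, -0.16, 0.086], 0.63)]
top stand call [([0.545, -0.177, 0.048], 0.78), ([0.541, 0.13, 0.086], 0.38)]
top stand call [([0.555, -0.194, -0.002], 0.98), ([0.548, 0.131, -0.001], 0.7)]
top block call [([0.544, 0.127, 0.04], 0.86), ([0.768, -0.097, 0.019], 0.31)]
top block call [([0.547, 0.133, -0.001], 0.82), ([0.688, -0.176, -0.002], 0.51)]
top screw_mouth call [([0.541, 0.134, 0.09], 0.52)]
top screw_mo
[... 930 characters left out ...]
l [([0.538, 0.137, 0.086], 0.81)]
side screw_mouth call [([0.538, 0.13, 0.088], 0.62)]
{'intrinsics': array([[339.63809912,   0.        , 317.33717368],
       [  0.        , 339.63809912, 199.45884532],
       [  0.        ,   0.        ,   1.        ]]), 'dist_coeffs': array([0.01090266, 0.        , 0.        , 0.        , 0.        ]), 'T_tool_cam': array([[-1.11851795e-03,  9.63179679e-01,  2.68856197e-01,
         7.66095303e-02],
       [ 9.99999358e-01,  1.02847784e-03,  4.75749769e-04,
         2.08021276e-04],
       [ 1.81719869e-04,  2.68856557e-01, -9.63180211e-01,
        -1.70110963e-01],
       [ 0.00000000e+00,  0.00000000e+00,  0.00000000e+00,
         1.00000000e+00]])}
1.1
```

View pics/top0.png

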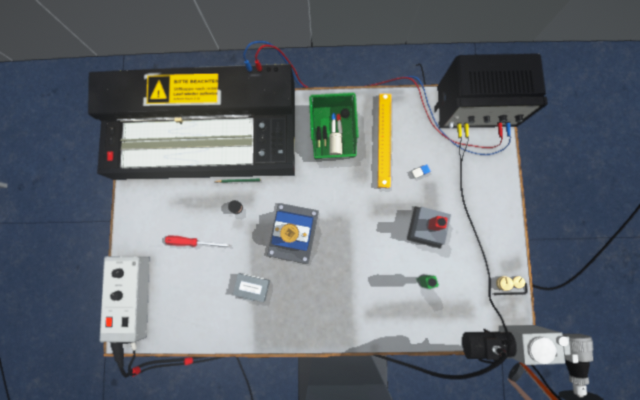

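View pics/side0.png

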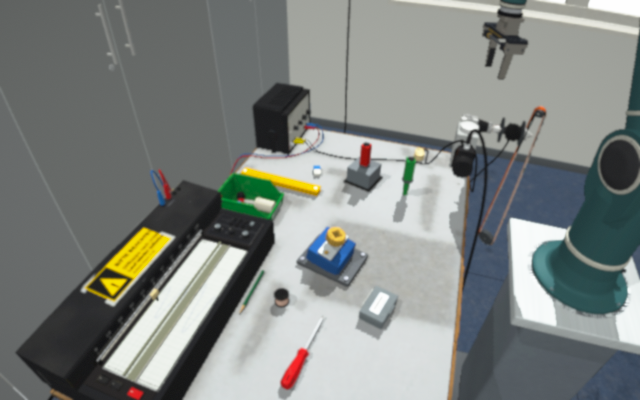

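```bash
cat > h.py <<'E'
from station import env, effector, solver, viewer, workorder, search_frame, tip_of
import cv2,numpy as np
def frame(zt,yaw):
    """tool z along zt; tool x as near as possible to heading yaw"""
    zt=np.array(zt,float)/np.linalg.norm(zt)
    y=np.cross(zt,[np.cos(yaw),np.sin(yaw),0]);y/=np.linalg.norm(y)
    return np.c_[np.cross(y,zt),y,zt]
def shot(name):
    s=env.sense();im,d=viewer.read_camera("wrist");cv2.imwrite(f"pics/{name}.png",im[:,:,::-1])
    T=np.eye(4);T[:3,:3]=s["tcp_rot"];T[:3,3]=s["ee_pos"]
    T=T@viewer.camera_info("wrist")["T_tool_cam"];np.savez(f"pics/{name}.npz",im=im,d=d,T=T);return im,d,T
def onplane(px,T,p0,n):
    """pixels -> world points on plane (p0,n)"""
    i=viewer.camera_info("wrist")
    u=cv2.undistortPoints(np.array(px,float).reshape(-1,1,2),i["intrinsics"],i["dist_coeffs"])[:,0]
    r=np.c_[u[:,0],-u[:,1],-np.ones(len(u))]@T[:3,:3].T;o=T[:3,3]
    return o+r*(((np.array(p0)-o)@n)/(r@np.array(n)))[:,None]
E
python3 - <<'E'
from h import *
print(np.round(env.sense()["tcp_rot"],2).tolist())
ax=frame([0,0,-1],0)
b=-.19;bx=np.array([np.cos(b),np.sin(b),0]);a=-np.sin(.21)*bx+np.cos(.21)*np.array([0,0,1])
m=np.array([.539,.133,.088])
for y in np.arange(-3,3.2,.5):
    q=solver.inverse_kinematics([.553,-.187,.23],frame([0,0,-1],y)); q2=solver.inverse_kinematics(m+.1*a,frame(-a,y))
    q3=solver.inverse_kinematics([.553,-.187,.068],frame([0,0,-1],y))
    print(round(y,1),*[None if v is None else np.round(v,2)[[0,5,6]] for v in(q,q3,q2)])
E
```

```text
[[0.93, 0.37, 0.0], [0.37, -0.93, -0.0], [-0.0, 0.0, -1.0]]
-3.0 [0.83 1.1  1.7 ] [0.75 0.82 1.56] [0.55 0.92 0.7 ]
-2.5 [1.14 1.3  1.88] [1.12 1.25 1.64] [0.62 1.   1.11]
-2.0 [1.14 1.3  2.38] [1.12 1.25 2.14] [0.62 1.   1.61]
-1.5 [ 0.2   1.04 -2.77] [ 0.12  0.73 -2.67] [0.62 1.   2.1 ]
-1.0 [ 0.27  1.05 -2.3 ] [ 0.2   0.72 -2.24] [-1.33  0.72 -2.55]
-0.5 [ 0.34  1.05 -1.83] [ 0.27  0.73 -1.81] [ 0.28  0.78 -2.88]
0.0 [ 0.42  1.05 -1.37] [ 0.37  0.73 -1.39] [ 0.29  0.79 -2.38]
0.5 [ 0.47  1.05 -0.89] [ 0.45  0.74 -0.96] [ 0.42  0.83 -1.96]
1.0 [ 0.55  1.06 -0.43] [ 0.52  0.75 -0.52] [ 0.52  0.89 -1.54]
1.5 [0.63 1.07 0.04] [ 0.6   0.77 -0.09] [ 0.53  0.9  -1.07]
2.0 [0.7  1.08 0.5 ] [0.67 0.79 0.35] [ 0.55  0.91 -0.59]
2.5 [0.73 1.08 0.98] [0.69 0.8  0.83] [ 0.56  0.92 -0.1 ]
3.0 [0.79 1.09 1.45] [0.72 0.81 1.3 ] [0.56 0.92 0.41]
```

Run:
```python
from h import *
b=-.19;bx=np.array([np.cos(b),np.sin(b),0]);a=-np.sin(.21)*bx+np.cos(.21)*np.array([0,0,1])
m=np.array([.539,.133,.088])
env.reach([.553,-.187,.23],frame([0,0,-1],1.2)); shot("drv"); print(env.sense()["t"])
env.reach(m+.1*a,frame(-a,1.7)); shot("scr"); print(env.sense()["t"])
A=cv2.imread("pics/drv.png")[60:360,120:520];B=cv2.imread("pics/scr.png")[60:360,120:520]
cv2.imwrite("pics/both.png",cv2.resize(np.vstack([A,B]),None,fx=1,fy=1))
```

```text
3.0417
4.3417
```

View pics/both.png

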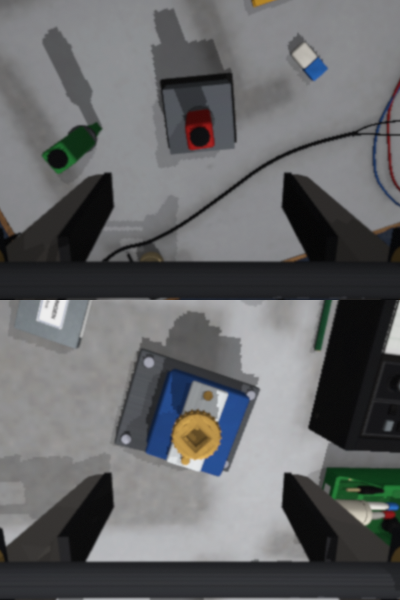

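Run:
```python
import cv2,numpy as np
A=cv2.imread("pics/drv.png");B=cv2.imread("pics/scr.png")
a=cv2.resize(A[165:215,290:350],(360,300),interpolation=cv2.INTER_CUBIC)
b=cv2.resize(B[172:222,286:346],(360,300),interpolation=cv2.INTER_CUBIC)
c=cv2.resize(B[90:250,220:400],(360,300)) # scale 2, 1.875
c=cv2.resize(B[95:245,220:400],(360,300)); d=cv2.resize(A[120:220,270:370],(300,300))
z=np.zeros((300,60,3),np.uint8)
cv2.imwrite("pics/zoom.png",np.vstack([np.hstack([a,b]),np.hstack([c,d,z])]))
```

```text
(no output)
```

View pics/zoom.png

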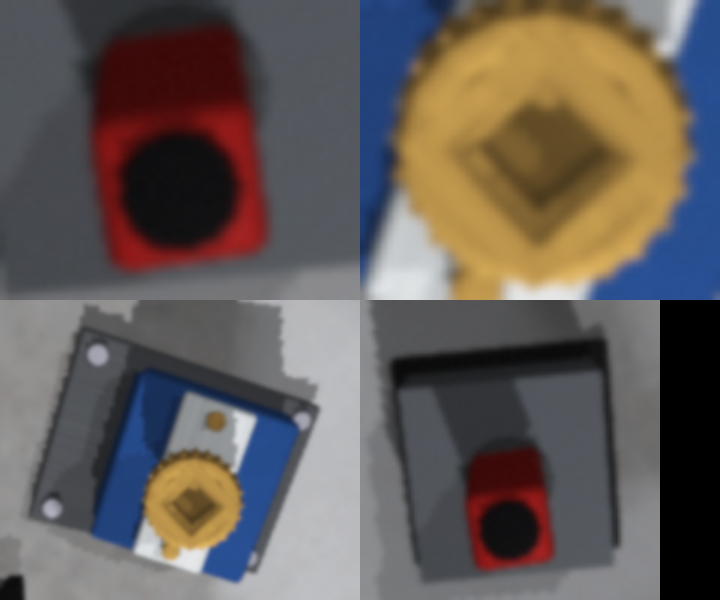

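Run:
```python
from h import *
T=np.load("pics/drv.npz")["T"];zz=[0,0,1]
pa=lambda p:[(290+u/6-.42,165+v/6-.42) for u,v in p]
P=onplane(pa([(95,120),(250,103),(267,250),(118,268)]),T,[0,0,.117],zz)
print("handle",P.round(4).tolist(),P.mean(0).round(4))
def ang(p,q): d=(q-p)[:2];return round(float(np.arctan2(d[1],d[0])),3),round(float(np.hypot(*d)),4)
print([ang(P[i],P[(i+1)%4]) for i in range(4)])
print("knob",onplane(pa([(180,190)]),T,[0,0,.119],zz).round(4))
S=onplane([(270+u/3-.33,120+v/3-.33) for u,v in[(38,88),(60,280),(257,262),(245,70)]],T,[0,0,.05],zz)
print("stand",S.mean(0).round(4),[ang(S[i],S[(i+1)%4]) for i in range(4)])
N=np.load("pics/scr.npz");T=N["T"]
B=onplane([(220+u/2-.25,95+v/2-.25) for u,v in[(82,28),(30,215),(255,270),(318,105)]],T,[0,0,.01],zz)
print("plate",B.mean(0).round(4),[ang(B[i],B[(i+1)%4]) for i in range(4)])
b=np.mean([ang(B[0],B[3])[0],ang(B[1],B[2])[0]]) ;print("b?",b)
d=N["d"];print("depth near centre", [round(float(d[y,x]),4) for y,x in[(178,316),(215,300),(215,330),(200,298),(200,335)]])
```

```text
handle [[0.5474, -0.1757, 0.117], [0.5688, -0.1815, 0.117], [0.5634, -0.2027, 0.117], [0.5422, -0.1974, 0.117]] [ 0.5555 -0.1893  0.117 ]
[(-0.263, 0.0222), (-1.822, 0.022), (2.893, 0.0218), (1.337, 0.0223)]
knob [[ 0.5551 -0.1892  0.119 ]]
stand [ 0.5557 -0.1891  0.05  ] [(-1.859, 0.0693), (-0.279, 0.0711), (1.286, 0.0686), (2.853, 0.0709)]
plate [0.5463 0.1327 0.01  ] [(-1.774, 0.0974), (-0.207, 0.1277), (1.365, 0.0979), (2.938, 0.1279)]
b? -0.20500000000000002
depth near centre [0.2745, 0.3181, 0.3275, 0.279, 0.2802]
```

Run:
```python
from h import *
N=np.load("pics/scr.npz");T=N["T"];d=N["d"];im=N["im"]
b=-.205;bx=np.array([np.cos(b),np.sin(b),0]);by=np.array([-np.sin(b),np.cos(b),0]);z=np.array([0,0,1]);a=-np.sin(.21)*bx+np.cos(.21)*z;ux=np.cos(.21)*bx+np.sin(.21)*z
# brass face points -> world
i=viewer.camera_info("wrist")
v,u=np.mgrid[172:222,286:346];hsv=cv2.cvtColor(im,cv2.COLOR_RGB2HSV)[172:222,286:346]
r=np.hypot(u-316,v-196.5);k=(r<21)&(r>15)&(hsv[...,1]>110)&(hsv[...,2]>120)
q=cv2.undistortPoints(np.c_[u[k],v[k]].astype(float).reshape(-1,1,2),i["intrinsics"],i["dist_coeffs"])[:,0]
D=d[v[k],u[k]];P=(np.c_[q[:,0],-q[:,1],-np.ones(len(q))]*D[:,None])@T[:3,:3].T+T[:3,3]
h=P@a;print(k.sum(),"axis height",np.percentile(h,[5,25,50,75,95]).round(4))
c=P.mean(0);n=np.linalg.svd(P-c)[2][2];n*=np.sign(n[2]);print("fit n",n.round(3),"a",a.round(3))
h0=np.median(h)
pb=lambda p:[(286+(x-360)/6-.42,172+y/6-.42) for x,y in p]
C=onplane(pb([(543,146)]),T,a*h0,a)[0];print("mouth",C.round(4),"in plate frame",((C-[.5463,.1327,0])@bx).round(4),((C-[.5463,.1327,0])@by).round(4))
O=onplane(pb([(450,155),(540,245),(635,158)]),T,a*h0,a)
print("outer",[( ((p-C)@ux*1e3).round(1),((p-C)@by*1e3).round(1)) for p in O])
for p,q in((0,2),(0,1),(1,2)):
    e=O[q]-O[p];print("ang",np.arctan2(e@by,e@ux).round(3),np.linalg.norm(e).round(4))
print("mid of diag",((O[0]+O[2])/2).round(4))
# all brass mask outline -> ellipse
m=((hsv[...,0]>12)&(hsv[...,0]<30)&(hsv[...,1]>110)).astype(np.uint8)
cs,_=cv2.findContours(m,cv2.RETR_EXTERNAL,cv2.CHAIN_APPROX_NONE);cc=max(cs,key=cv2.contourArea)
pp=onplane(cc[:,0]+[286,172],T,a*h0,a);xy=np.c_[pp@ux,pp@by];(cx,cy),rad=cv2.minEnclosingCircle(xy.astype(np.float32)*1000);print("circ",(cx*ux/1e3+cy*by/1e3+a*h0).round(4),rad)
```

```text
680 axis height [-0.0193 -0.0186 -0.0181 -0.0176 -0.017 ]
fit n [ 0.097 -0.926  0.365] a [-0.204  0.042  0.978]
mouth [0.5392 0.1347 0.0882] in plate frame -0.0073 0.0005
outer [(np.float64(-11.7), np.float64(-5.3)), (np.float64(4.1), np.float64(-13.6)), (np.float64(12.5), np.float64(2.4))]
ang 0.306 0.0254
ang -0.487 0.0179
ang 1.088 0.0181
mid of diag [0.5393 0.1332 0.0883]
circ [0.5372 0.1333 0.0878] 22.763307571411133
```

```bash
cat >> h.py <<'E'
b=-.205;bx=np.array([np.cos(b),np.sin(b),0]);by=np.array([-np.sin(b),np.cos(b),0])
a=-np.sin(.21)*bx+np.array([0,0,np.cos(.21)]);ux=np.cos(.21)*bx+np.array([0,0,np.sin(.21)])
M=np.array([.539,.1338,.088]);L=.066
def R(th): # tool x at angle th about a from ux
    x=np.cos(th)*ux+np.sin(th)*by;return np.c_[x,np.cross(-a,x),-a]
def tcp(tipz): return M+a*(tipz+L)   # tip height over mouth
E
python3 - <<'E'
from h import *
D=np.array([.5553,-.1893,0])
F=frame([0,0,-1],-.249+np.pi/2)
env.reach(D+[0,0,.17],F); env.movel(D+[0,0,.068],F)
print(env.sense()["wrist_force"])
effector.grasp(40); s=env.sense();print(s["gripper_width"],s["grasp_force"],s["wrist_force"],s["ee_pos"])
env.movel(D+[0,0,.22],F); print("w",env.sense()["gripper_width"])
env.reach(tcp(.04),R(1.09+np.pi/2));s=env.sense();print(s["t"],s["ee_pos"]-tcp(.04),s["wrist_force"],np.round(s["joint_positions"],2))
im,d,T=shot("held"); im2,_=viewer.read_camera("side")
A=cv2.cvtColor(im,cv2.COLOR_RGB2BGR)[100:300,220:420];B=im2[150:290,260:400,::-1]
cv2.imwrite("pics/held2.png",np.hstack([cv2.resize(A,(400,400)),cv2.resize(B,(400,400))]))
E
```

```text
[-0.28937454  0.31273945  0.49128723]
0.02355086360589965 39.99822735786438 [-0.45715412  0.09063161  0.85312607] [ 0.55521163 -0.18925702  0.06793795]
w 0.023971083450300048
9.8833 [ 9.82244728e-04 -1.89621005e-03 -3.22309292e-05] [-0.10593403 -0.31566752 -1.08790151] [ 0.32  0.34 -0.84  2.01  0.54  0.81  0.06]
```

View pics/held2.png

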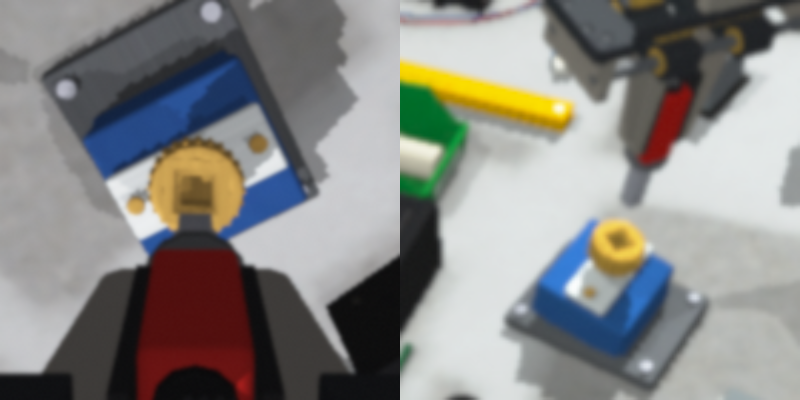

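Run:
```python
from h import *
T=np.load("pics/held.npz")["T"]
C=onplane([(318.2,194.8),(317.6,193.5)],T,M,a)
print("mouth again",C.round(4),[(((c-M)@ux*1e3).round(1),((c-M)@by*1e3).round(1)) for c in C])
env.pause(.3);s=env.sense();e=s["ee_pos"]-tcp(.04);print(e.round(4),(s["tcp_rot"]-R(1.09+np.pi/2)).round(3).tolist())
i=viewer.camera_info("wrist");p=np.linalg.inv(T)@np.r_[s["ee_pos"]+L*s["tcp_rot"][:,2],1]
print("tip px",cv2.projectPoints(np.array([[p[0],-p[1],-p[2]]]),np.zeros(3),np.zeros(3),i["intrinsics"],i["dist_coeffs"])[0].ravel(), p[:3])
```

```text
mouth again [[0.5389 0.1342 0.088 ]
 [0.5378 0.1345 0.0877]] [(np.float64(-0.1), np.float64(0.4)), (np.float64(-1.4), np.float64(0.5))]
[ 0.0002 -0.0004  0.    ] [[0.001, 0.001, -0.0], [0.001, -0.001, -0.0], [0.0, 0.0, -0.0]]
tip px [317.5894391  209.81842356] [ 1.83235057e-04 -7.52476461e-03 -2.46701423e-01]
```

Run:
```python
from h import *
N=np.load("pics/held.npz");T=N["T"];im=N["im"][:,:,::-1].copy()
i=viewer.camera_info("wrist");X=T@np.linalg.inv(i["T_tool_cam"])  # tool pose at shot
K=np.linalg.inv(T)
def pr(P):
    p=np.c_[P,np.ones(len(P))]@X.T@K.T
    return cv2.projectPoints(np.c_[p[:,0],-p[:,1],-p[:,2]],np.zeros(3),np.zeros(3),i["intrinsics"],i["dist_coeffs"])[0][:,0]
sq=.006*np.array([[1,1],[1,-1],[-1,-1],[-1,1]])
bit=pr(np.c_[sq,np.full(4,L)]);sh=pr(np.c_[sq,np.full(4,L-.016)])
x0,y0=285,165;S=8
big=cv2.resize(im[y0:y0+70,x0:x0+70],None,fx=S,fy=S,interpolation=cv2.INTER_CUBIC)
for q,c in((bit,(0,255,0)),(sh,(255,255,0))):
    cv2.polylines(big,[((q-[x0,y0]+.5)*S).astype(int)],True,c,1)
cv2.imwrite("pics/ov.png",big)
```

```text
(no output)
```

View pics/ov.png

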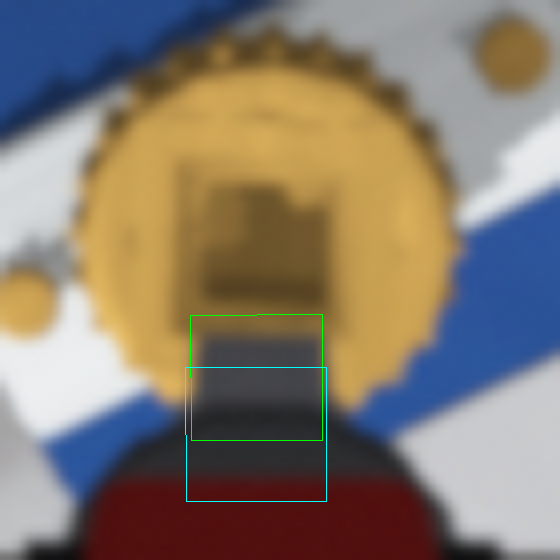

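```bash
cat >> h.py <<'E'
M=np.array([.5389,.1341,.088]);CO=.0015;TH=1.09+np.pi/2
def go(tipz,th,lat=np.zeros(3),rate=.03):
    r=R(th);env.movel(tcp(tipz)+CO*r[:,0]+lat,r,rate=rate)
def rd(f0):
    env.pause(.08);s=env.sense();f=s["wrist_force"]-f0;r=s["tcp_rot"]
    return s,f@a,f@r[:,0],f@r[:,1]
E
python3 - <<'E'
from h import *
go(.006,TH,rate=.06);env.pause(.3)
f0=np.mean([env.sense()["wrist_force"] for _ in range(3)],0);np.save("f0.npy",f0)
z=.006
while z>-.0145:
    z-=.0015;go(z,TH,rate=.02);s,fa,fx,fy=rd(f0)
    print(round(z,4),"actual",((s["ee_pos"]-M)@a-L).round(4),"fa %.1f fx %.1f fy %.1f"%(fa,fx,fy),"t %.1f"%s["t"])
    if fa>6 or np.hypot(fx,fy)>8: break
E
```

```text
0.0045 actual 0.0045 fa -0.8 fx 0.1 fy -0.6 t 11.6
0.003 actual 0.003 fa -0.2 fx 0.5 fy -0.7 t 12.0
0.0015 actual 0.0015 fa -1.0 fx -0.5 fy -1.2 t 12.3
0.0 actual -0.0 fa -0.0 fx -0.1 fy -0.9 t 12.6
-0.0015 actual -0.0015 fa -0.8 fx -0.4 fy -0.6 t 13.0
-0.003 actual -0.003 fa -0.9 fx -0.4 fy 0.6 t 13.3
-0.0045 actual -0.0045 fa -0.6 fx -1.1 fy -1.6 t 13.6
-0.006 actual -0.006 fa 0.4 fx -1.0 fy -0.5 t 14.0
-0.0075 actual -0.0075 fa 0.5 fx -1.0 fy -1.1 t 14.3
-0.009 actual -0.009 fa -0.3 fx -2.3 fy -1.2 t 14.6
-0.0105 actual -0.0105 fa 0.5 fx -1.8 fy -1.9 t 15.0
-0.012 actual -0.012 fa 0.4 fx -2.3 fy -1.6 t 15.3
-0.0135 actual -0.0135 fa 0.1 fx -2.2 fy -1.4 t 15.6
-0.015 actual -0.0149 fa 3.4 fx -1.6 fy -2.7 t 16.0
```

Run:
```python
from h import *
f0=np.load("f0.npy");lat=np.zeros(3)
q=solver.inverse_kinematics(tcp(-.017),R(TH-1.68));print(None if q is None else q.round(2))
N=28
for k in range(1,N+1):
    th=TH-.06*k
    go(-.0148-.0015*max(0,.06*k-.12),th,lat);s,fa,fx,fy=rd(f0)
    r=s["tcp_rot"];lat=lat+8e-5*(fx*r[:,0]+fy*r[:,1])
    mz=(s["moment"]@a)
    if k%3==1 or k==N: print(k,"fa %.1f fx %.1f fy %.1f mz %.3f t %.1f q7 %.2f"%(fa,fx,fy,mz,s["t"],s["joint_positions"][6]),(lat*1e3).round(1))
    if abs(fa)>9 or np.hypot(fx,fy)>14: print("stop",k,fa,fx,fy);break
np.save("lat.npy",lat)
```

```text
[-0.04  0.35 -0.4   2.05  0.44  0.64 -1.54]
1 fa 1.8 fx -1.4 fy -2.4 mz -0.003 t 16.3 q7 -0.10 [-0.  -0.2 -0. ]
4 fa 2.6 fx -2.4 fy -1.4 mz -0.005 t 17.3 q7 -0.25 [ 0.1 -1.   0.1]
7 fa 2.8 fx -2.3 fy -1.3 mz 0.052 t 18.3 q7 -0.41 [-0.  -1.7  0.1]
10 fa 2.4 fx 0.6 fy -1.3 mz -0.009 t 19.3 q7 -0.57 [-0.3 -1.8  0. ]
13 fa 1.2 fx 1.0 fy 0.5 mz 0.017 t 20.3 q7 -0.73 [-0.2 -1.6  0. ]
16 fa 2.1 fx 1.9 fy -0.1 mz 0.040 t 21.3 q7 -0.89 [-0.3 -1.2 -0. ]
19 fa 2.7 fx 0.2 fy -0.3 mz 0.046 t 22.3 q7 -1.06 [-0.3 -1.  -0. ]
22 fa 2.7 fx -0.7 fy 0.4 mz -0.021 t 23.3 q7 -1.22 [-0.5 -1.2 -0. ]
25 fa 2.3 fx -0.3 fy -0.4 mz 0.076 t 24.3 q7 -1.38 [-0.6 -1.4 -0.1]
28 fa 2.4 fx -0.6 fy -0.4 mz 0.054 t 25.3 q7 -1.54 [-0.7 -1.4 -0.1]
```

Run:
```python
from h import *
effector.release();env.pause(.3)
s=env.sense();p=s["ee_pos"].copy();env.movel(p+.13*a,rate=.1)
s=env.sense();print(s["t"],s["gripper_width"])
im,d,T=shot("end"); im2,_=viewer.read_camera("side");im3,_=viewer.read_camera("top")
f=lambda I,y,x,h:cv2.resize(np.ascontiguousarray(I[y:y+h,x:x+h,::-1]),(400,400),interpolation=cv2.INTER_CUBIC)
cv2.imwrite("pics/end2.png",np.hstack([f(im,130,250,130),f(im2,170,270,130)]))
print([(np.round(r["at"],3).tolist(),round(r["score"],2)) for r in tip_of("side","driver")+tip_of("side","driver_grip")],"expect",M-.016*a,M+.069*a)
```

```text
28.1333 0.09211780755515196
[([0.542, 0.132, 0.07], 0.98), ([0.43, -0.166, 0.002], 0.51), ([0.428, -0.164, 0.086], 0.76), ([0.514, 0.147, 0.156], 0.73)] expect [0.54216552 0.13342103 0.07235151] [0.52481745 0.13702806 0.15548413]
```

View pics/end2.png

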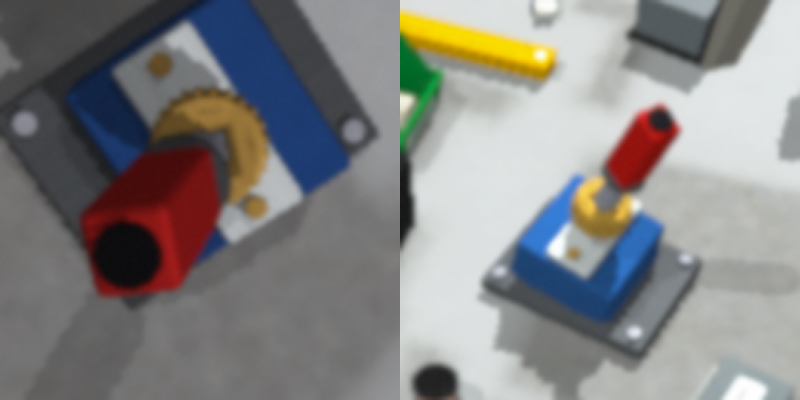

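Run:
```python
from h import *
N=np.load("pics/end.npz");T=N["T"];d=N["d"]
print("depth",d[208:218,288:295].min(),d[213,291])
P=onplane([(291.3,212.9)],T,M+.1*a,a)[0];v=P-(M-.0145*a);v/=np.linalg.norm(v)
print(P.round(4),"lean from axis",np.arccos(v@a).round(3),"dir ux,by",(v@ux).round(3),(v@by).round(3))
# handle top side direction: corners along the lower edge, crop px
c=lambda x,y:(250+x*.325,130+y*.325)
Q=onplane([c(85,222),c(105,295),c(178,288)],T,M+.1*a,a)
for i in(0,1):
    e=Q[i+1]-Q[i];print("edge ang",np.arctan2(e@by,e@ux).round(3),np.linalg.norm(e).round(4))
print("expected mod pi/2",(TH-1.68)%(np.pi/2))
im,_=viewer.read_camera("side")
```

```text
depth 0.25730655 0.25973818
[0.5025 0.1492 0.182 ] lean from axis 0.171 dir ux,by -0.157 0.064
edge ang -1.934 0.0197
edge ang -0.49 0.0185
expected mod pi/2 0.9807963267948965
```

Run:
```python
from h import *
print(workorder.finish_job(),env.sense()["t"])
```

```text
the job is handed in; nothing more can be done
the job is handed in; nothing more can be done
```

The job is handed in, with no verdict returned: the driver stands released in the screw, about 14 mm deep and about 0.17 rad off its axis, after a clockwise turn of about 1.5 rad (inferred from the gripper's rotation less play, not measured directly), and nothing else was touched.

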